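# Hang the scraper on the shed's tool carousel

### The arm

A 6-joint arm with a two-finger parallel gripper is mounted at the origin on the work surface. World frame = base frame: x ahead of the robot, y to its left, z up, the work surface at z = 0. Lengths are in m, angles in rad, forces in N, time in s.
With the tool pointing down it reaches from about 0.35 to 0.975 m from the base axis. Payload 7.1 kg.
Tool frame: the origin (TCP) lies midway between the tips of the shut fingers; the grasp point (between the pads) lies 19 mm behind it; z points along the fingers, x is the direction in which the jaws open and shut, and the axes are right-handed (so a half turn about z gives the same grasp; the last joint's range is limited). The gripper opens to 88 mm and grips with 3 to 60 N. Pads are 20 mm wide; open, the fingers measure 115 mm over their backs; the gripper's body (75 mm by 178 mm) begins 61 mm behind the grasp point.
Start: joints at [1.322, 0.423, 1.63, -0, 1.089, -0.019], TCP at [0.142, 0.609, 0.223] pointing down, gripper open.
Joint ranges: [-3, 3], [-0.9, 2.11], [0.09, 2.58], [-1.31, 4.45], [0.11, 2.69], [-2.54, 2.54]. Speed limits (rad/s): [2.39, 2.39, 3.01, 3.14, 3.14, 3.14].

### API

Orientations are given as a unit quaternion [w, x, y, z].
In Python, from station import move_pose, movel, movej, command_gripper, wait, inverse_kinematics, read_camera, camera_info, MotionError, job_done, get_time, get_joint_pos, get_qvel, get_effort, get_tcp_pos, get_ee_rot, get_ft_force, get_ft_torque, get_grip_width gives the robot as it stands. Calls block until the motion is done:
- move_pose(position, orientation): joint-space move of the TCP to a pose.
- movel(position, frame=None, v=0.15, until_force=None): straight line of the TCP; frame=None keeps the orientation; v is the mean speed in m/s. With until_force (N) it stops when the force on the tool has changed by that much, and returns True; else False.
- movej(angles): joint-space move.
- command_gripper(opening): opening from 0.0 (shut) to 1.0 (fully open); the grip force is fixed at half the most; returns when the fingers have stopped.
- wait(seconds).
- inverse_kinematics(position, orientation): joint angles nearest the present ones, or None.
- read_camera(name): name is "scene" or "side" or "wrist"; returns the picture (400x640x3 uint8, red, green, blue); there is no depth.
- camera_info(name): a dict with "intrinsics" (3x3 intrinsics, pixels), "dist" ([k1, k2, p1, p2, k3] as OpenCV has them; the pictures are not rectified), "T" (4x4, takes a point from camera to world coordinates); the wrist camera has in their place "tool_from_camera" (4x4, takes a point from camera to tool coordinates, whose origin is the TCP and whose axes are the tool frame's). Camera axes: x right, y up, looking along -z (the intrinsics and any distortion apply to the point x, -y, -z); pixel columns grow to the right and rows downward; lengths in m; the calibration is good to about 2 mm. A picture is of the moment at which its call begins: read the wrist's pose just before it. camera_info takes no time and is no camera call.
A pose or a line that the arm cannot do raises MotionError and nothing moves.
- job_done(): hands the job in, once; it reports no verdict.
Readings, each from a call of its own:
- get_time(): time.
- get_joint_pos(): joint angles.
- get_qvel(): joint speeds.
- get_effort(): joint torques, N m.
- get_tcp_pos(): TCP position.
- get_ee_rot(): TCP orientation.
- get_ft_force(): force on the tool from outside, world axes, zero at the start.
- get_ft_torque(): the same for the moment, N m.
- get_grip_width(): opening from 0.0 (shut) to 1.0 (fully open).
Only numpy, scipy, OpenCV 4.12 (cv2) and the standard library are available. Lean on these libraries where they do the work, as an engineer would, in place of code of your own. Each camera call takes 0.05 s, during which the arm holds its last target.

### The job

Lift the loose cap off the turning knob of the tool carousel and set it down (do not drop it) open side down in the middle of the saucer. Then turn the carousel until its one empty hook points straight out over the tongue on its foot, take the black scraper out of the slotted pine block and hang it by its hole on that hook. Leave the saucer and the block where they are, and the clamp, the tin and the hammer alone.

Things in the scene. Friction and masses are not known exactly. Their poses are not given: they have to be found in the camera images.
- rack_base: Fixed wooden foot of the tool carousel: a disc 160 mm across and 14 mm thick with a tongue 40 mm wide that reaches 130 mm from the centre. Origin on the carousel's vertical axis, at bench height; its -x axis runs along the tongue, i.e. to the carousel's front; z up. It never moves during the work.
- rack_rotor (a joint): Turn of the carousel's mast on the foot, rad, counter-clockwise seen from above; 0 or any whole turn: the empty hook points out over the tongue. Turns endlessly both ways with light friction (about 0.1 N m) and stays where left. Mast 24 mm thick, hub on top 68 mm across at 185 to 215 mm height, with four hooks 90 degrees apart.
- free_hook (a point): Centre line of the empty hook, 80 mm from the carousel's axis, 200 mm above the bench; -x points outward along the hook, z up. Each of the four steel hooks is round, 7 mm thick, level at 200 mm height from the hub out to 102 mm from the axis; its last 13 mm rises by 10 mm.
- free_hook_tip (a point): Point 115 mm from the carousel's axis along the empty hook, 200 mm above the bench, straight beneath the hook's end. The other three hooks carry a brush, a trowel and a small saw, fast on their hooks, up to 55 mm wide, 80 mm from the axis, tops at 212 mm height; they turn with the mast within 115 mm of its axis.
- rack_front (a point): Fixed point 115 mm out from the carousel's axis in the direction of the tongue, 200 mm above the bench: where free_hook_tip comes when the empty hook points to the front.
- knob_grip (a point): Centre of the carousel's turning knob, on its axis, 229 mm above the bench: a bar 44 mm long, 12 mm wide, 28 mm tall standing on the hub (215 to 243 mm height). Its long side runs along the empty hook (this point's x axis). Hidden under the cap at the start. Pinch it across its 12 mm and twist to turn the carousel.
- cap: Loose grey plastic cap that stands open side down over the knob, on the hub: 62 mm across and 37 mm tall, 4 mm wall, hollow beneath (54 mm across, 32 mm deep), with a round stub 24 mm across and 26 mm tall in the middle of its top (63 mm tall in all); about 70 g. Origin at the centre of its rim's underside, z up through the stub.
- saucer: Loose white ceramic saucer, 150 mm across, 20 mm tall, flat in the middle. Origin at the centre of its underside.
- saucer_in (a point): Centre of the saucer's inner floor, where the cap is to stand.
- block: Fixed weathered pine offcut 70 x 120 mm, 50 mm tall, with a slot through it from the top, 66 mm along y and 9 mm along x. Origin at the centre of its underside. It holds the scraper upright at the start.
- scraper: Black plastic scraper 181 mm long, 120 g, blade down in the block's slot. Origin: middle of the blade's lower edge; z up the handle, y across its width, x through its thickness. Blade 60 x 4 mm up to 45 mm; collar 50 x 26 mm, 45 to 57 mm up, rests on the block; handle 26 x 14 mm; head 46 x 12 mm, 104 to 181 mm up. Grip the head from above by its narrow sides (46 mm apart). Hangs on either face.
- scraper_hole (a point): Centre of the scraper's rectangular hanging hole, 133 mm above the blade's lower edge: 26 mm wide (along y) and 36 mm tall, through the thickness along x. The head is solid for 30 mm above the hole.
- clamp: Orange ratchet clamp lying on the bench, about 150 x 80 mm, 26 mm tall. Bystander.
- tin: Steel tin 80 mm across and 100 mm tall, standing on the bench behind the carousel. Bystander.
- hammer: Hammer lying on the bench behind the carousel. Bystander.
There are look-alikes about, which are no part of the job. What is meant by the saucer is not orange or yellow, and is the smaller of those in its own colour.

How it is judged:
By the outcome, as a careful person would: the job done as asked, in the order asked, and still so for the second after the job is handed in, with the robot touching nothing.
It also fails if it takes over 72 s, if anything falls off the work surface, if the arm or the gripper's body presses on something with over 40 N, if the wrist force passes 120 N, or if a joint passes its speed limit or range.

## Working session

There is one attempt and no reset: what is moved stays moved. The work goes in short steps, each a Python script; the robot and the scene stay as the last script left them, time stands still between calls to the robot, and variables do not carry over. Pictures are saved under pics/ and viewed, and the job is handed in when it is done.

```bash
ls; mkdir -p pics; cat > h.py <<'E'
import numpy as np, cv2
from station import *
def save(name,fn):
    im=read_camera(name); cv2.imwrite('pics/'+fn,im[:,:,::-1]); return im
E
python3 - <<'E'
from h import *
np.set_printoptions(precision=4,suppress=True)
for n in ['scene','side','wrist']:
    save(n,n+'0.png'); print(n,camera_info(n))
print(get_time(),get_tcp_pos(),get_ee_rot())
E
```

```text
pics
scene {'intrinsics': array([[389.0607,   0.    , 318.9795],
       [  0.    , 389.0607, 196.9565],
       [  0.    ,   0.    ,   1.    ]]), 'dist': array([0.023, 0.   , 0.   , 0.   , 0.   ]), 'T': array([[ 0.0511, -0.6123,  0.789 ,  1.4379],
       [ 0.9986,  0.0219, -0.0477,  0.0439],
       [ 0.0119,  0.7904,  0.6125,  0.8966],
       [ 0.    ,  0.    ,  0.    ,  1.    ]])}
side {'intrinsics': array([[463.6801,   0.    , 323.3057],
       [  0.    , 463.6801, 197.6952],
       [  0.    ,   0.    ,   1.    ]]), 'dist': array([-0.0618,  0.    ,  0.    ,  0.    ,  0.    ]), 'T': array([[ 0.6868,  0.4315, -0.5849, -0.267 ],
       [-0.7267,  0.3888, -0.5664, -0.6512],
       [-0.017 ,  0.814 ,  0.5806,  0.901 ],
       [ 0.    ,  0.    ,  0.    ,  1.    ]])}
wrist {'intrinsics': array([[355.8507,   0.    , 321.7734],
       [  0.    , 355.8507, 203.7018],
       [  0.    ,   0.    ,   1.    ]]), 'dist': array([-0.0748,  0.    ,  0.    ,  0.    ,  0.    ]), 'tool_from_camera': array([[ 1.    , -0.0002,  0.0001,  0.0001],
       [-0.0002, -0.9556, -0.2946, -0.0795],
       [ 0.0002,  0.2946, -0.9556, -0.1633],
       [ 0.    ,  0.    ,  0.    ,  1.    ]])}
0.15 [0.1422 0.6082 0.2221] [ 0.0004  0.7835  0.6214 -0.0005]
```

View pics/scene0.png

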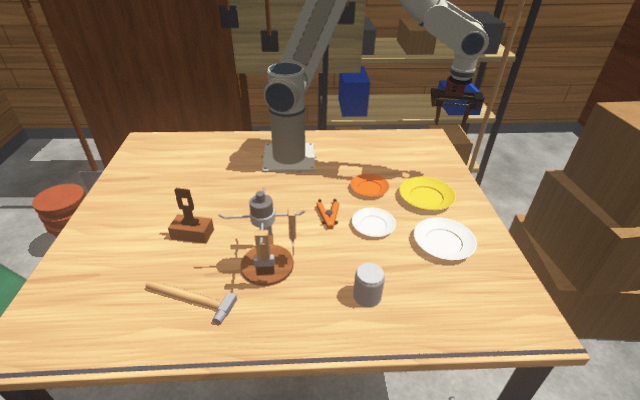

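View pics/side0.png

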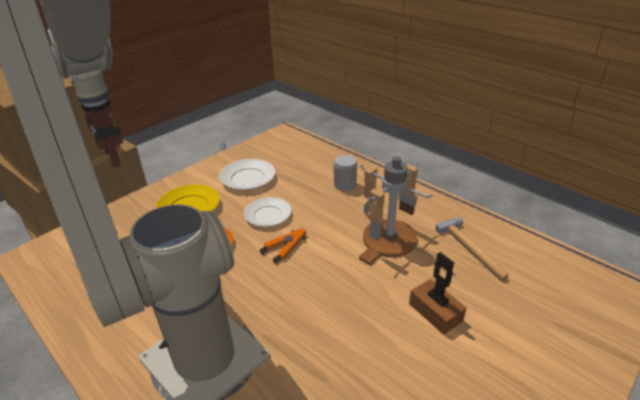

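View pics/wrist0.png

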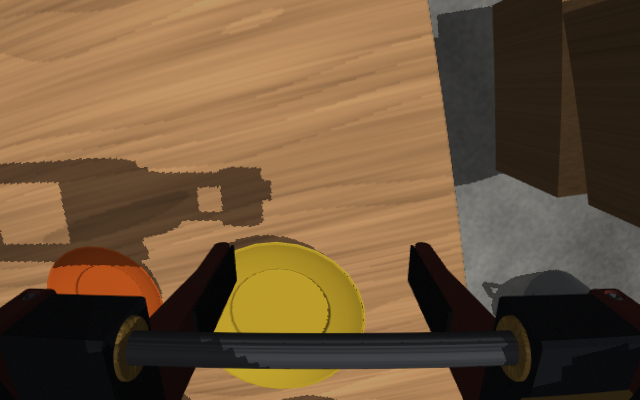

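The scene view shows the carousel at about (263,235), with the cap on top at (261,200). The small white saucer is at (374,223), the block with scraper at (188,222), the tin at (369,285) and the clamp at (328,213). I'll zoom in.

```bash
cat >> h.py <<'E'
def ray(name,uv,pose=None):
    c=camera_info(name)
    p=cv2.undistortPoints(np.array([[uv]],float),c['intrinsics'],c['dist'])[0,0]
    d=np.array([p[0],-p[1],-1.])
    if name=='wrist':
        T=pose@c['tool_from_camera']
    else: T=c['T']
    d=T[:3,:3]@d
    return T[:3,3],d/np.linalg.norm(d)
def plane(name,uv,z,pose=None):
    o,d=ray(name,uv,pose); return o+d*(z-o[2])/d[2]
def tri(rays):
    A=np.zeros((3,3));b=np.zeros(3)
    for o,d in rays:
        P=np.eye(3)-np.outer(d,d);A+=P;b+=P@o
    x=np.linalg.solve(A,b)
    return x,[np.linalg.norm(np.cross(x-o,d)) for o,d in rays]
def pose():
    from scipy.spatial.transform import Rotation as R
    q=np.array(get_ee_rot());T=np.eye(4);T[:3,:3]=R.from_quat(q[[1,2,3,0]]).as_matrix();T[:3,3]=get_tcp_pos();return T
def proj(name,X,P=None):
    c=camera_info(name);T=c['T'] if name!='wrist' else P@c['tool_from_camera']
    x=np.linalg.inv(T)@np.append(X,1);x=x[:3]*[1,-1,-1]
    return cv2.projectPoints(x.reshape(1,1,3),np.zeros(3),np.zeros(3),c['intrinsics'],c['dist'])[0].ravel()
E
python3 - <<'E'
import cv2
a=cv2.imread('pics/scene0.png');b=cv2.imread('pics/side0.png')
cv2.imwrite('pics/c1.png',cv2.resize(a[170:320,140:340],None,fx=4,fy=4,interpolation=cv2.INTER_CUBIC))
cv2.imwrite('pics/c2.png',cv2.resize(b[145:335,330:520],None,fx=3.1,fy=3.1,interpolation=cv2.INTER_CUBIC))
E
```

```text
(no output)
```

View pics/c1.png

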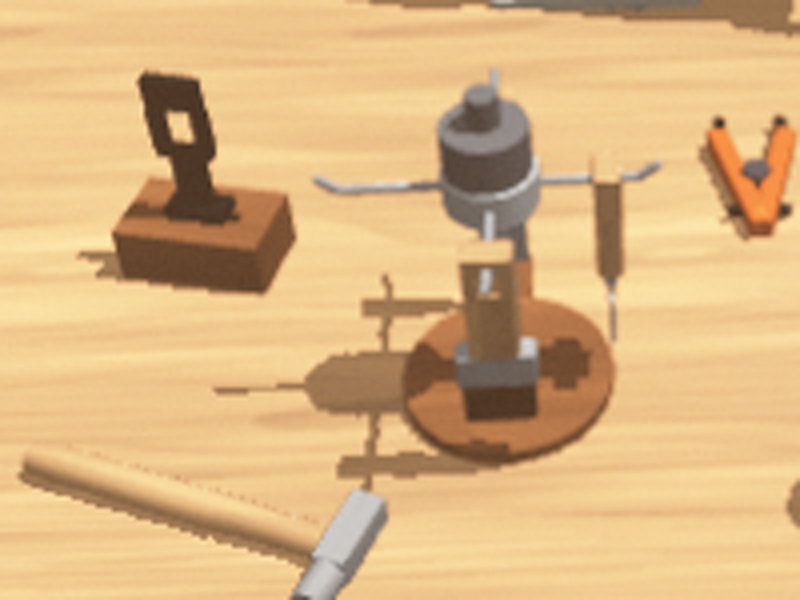

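View pics/c2.png

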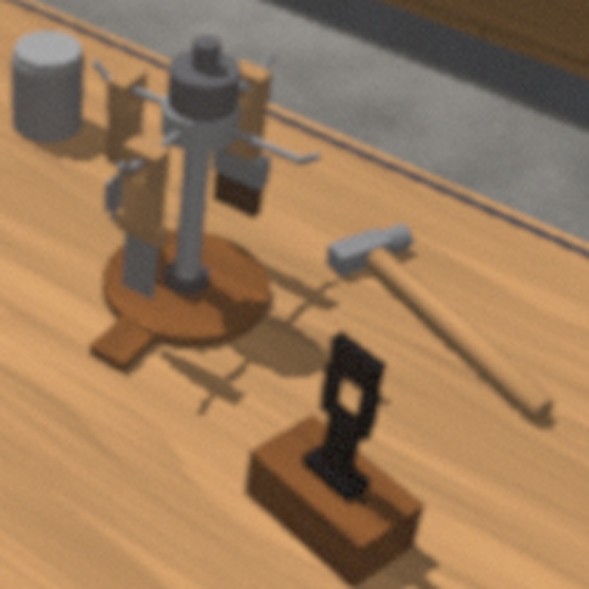

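Crops: the empty hook points to -y, with its tip at scene (219,215). The tongue points toward the robot. The stub top is at scene (261,193) and side (397,159). Coarse positions next.

```bash
python3 - <<'E'
from h import *
np.set_printoptions(precision=4,suppress=True)
s=lambda x,y:(140+x/4,170+y/4); d=lambda x,y:(330+x/3.1,145+y/3.1)
print('stub',tri([ray('scene',s(482,92)),ray('side',d(207,44))]),plane('scene',s(482,92),.278),plane('side',d(207,44),.278))
print('base disc scene',plane('scene',s(509,375),.014),'side',plane('side',d(187,288),.014))
print('hook tip',tri([ray('scene',s(316,181)),ray('side',d(314,157))]))
print('hole',tri([ray('scene',s(180,127)),ray('side',d(350,397))]))
print('head top corners',tri([ray('scene',s(143,74)),ray('side',d(338,334))]),tri([ray('scene',s(197,81)),ray('side',d(381,362))]))
print('tongue end side',plane('side',d(95,348),.014),plane('side',d(125,365),.014))
print('block top', [plane('side',d(*p),.05) for p in [(250,455),(320,418),(421,510),(352,545)]])
print('block top sc', [plane('scene',s(*p),.05) for p in [(115,233),(150,180),(290,195),(262,250)]])
import cv2
for n in ['scene','side']:
    im=cv2.imread(f'pics/{n}0.png');hsv=cv2.cvtColor(im,cv2.COLOR_BGR2HSV)
    m=cv2.inRange(hsv,(0,0,150),(180,60,255))
    cs,_=cv2.findContours(m,cv2.RETR_EXTERNAL,cv2.CHAIN_APPROX_NONE)
    for c in cs:
        if 300<cv2.contourArea(c)<4000:
            e=cv2.fitEllipse(cv2.convexHull(c)); print(n,e,cv2.contourArea(c),plane(n,e[0],.018))
E
```

```text
stub (array([ 0.618 , -0.0626,  0.2761]), [np.float64(0.0023169455959787975), np.float64(0.002316945595978641)]) [ 0.6188 -0.0603  0.278 ] [ 0.6151 -0.0671  0.278 ]
base disc scene [ 0.6247 -0.0606  0.014 ] side [ 0.6108 -0.0713  0.014 ]
hook tip (array([ 0.6232, -0.1768,  0.209 ]), [np.float64(5.878523334480911e-05), np.float64(5.8785233344942375e-05)])
hole (array([ 0.4695, -0.3157,  0.137 ]), [np.float64(0.0012340646827052242), np.float64(0.00123406468270533)])
head top corners (array([ 0.4696, -0.3154,  0.1942]), [np.float64(0.01512265193259411), np.float64(0.015122651932594326)]) (array([ 0.4714, -0.3132,  0.1768]), [np.float64(0.01965829351766868), np.float64(0.01965829351766867)])
tongue end side [ 0.4885 -0.0599  0.014 ] [ 0.4894 -0.0937  0.014 ]
block top [array([ 0.4447, -0.2544,  0.05  ]), array([ 0.5166, -0.2734,  0.05  ]), array([ 0.4852, -0.384 ,  0.05  ]), array([ 0.4208, -0.3628,  0.05  ])]
block top sc [array([ 0.4929, -0.377 ,  0.05  ]), array([ 0.4283, -0.3647,  0.05  ]), array([ 0.4519, -0.2465,  0.05  ]), array([ 0.5175, -0.2575,  0.05  ])]
scene ((448.0373535156
[... 513 characters left out ...]
.845   0.018 ]
scene ((373.5521545410156, 221.65040588378906), (29.041576385498047, 44.348663330078125), 98.31916046142578) 974.0 [0.4503 0.2915 0.018 ]
scene ((63.77836227416992, 150.76470947265625), (23.774694442749023, 68.71419525146484), 84.8371353149414) 818.0 [-0.0517 -0.9529  0.018 ]
side ((162.33827209472656, 364.6728515625), (33.75918960571289, 72.16549682617188), 147.4411163330078) 1149.0 [-0.08    0.0374  0.018 ]
side ((267.3077697753906, 211.4439239501953), (28.522937774658203, 47.10064697265625), 83.34685516357422) 1007.5 [0.4497 0.2904 0.018 ]
side ((247.0308380126953, 173.65147399902344), (29.789892196655273, 55.82819747924805), 82.74078369140625) 1251.5 [0.5479 0.5135 0.018 ]
```

```bash
cat >> h.py <<'E'
def q(psi):
    a=np.radians(psi)/2; return [0,float(np.cos(a)),float(np.sin(a)),0]
E
python3 - <<'E'
from h import *
np.set_printoptions(precision=4,suppress=True)
print(inverse_kinematics([.618,-.015,.44],q(2)))
move_pose([.618,-.015,.44],q(2)); P=pose();save('wrist','w1.png');np.save('P1.npy',P)
print(P,get_time())
E
```

```text
[-0.0435  0.2497  1.3852 -0.      1.5067 -0.0784]
[[ 0.9993  0.0361 -0.0005  0.6179]
 [ 0.0361 -0.9993  0.0002 -0.0142]
 [-0.0005 -0.0002 -1.      0.4397]
 [ 0.      0.      0.      1.    ]] 3.0667
```

View pics/w1.png

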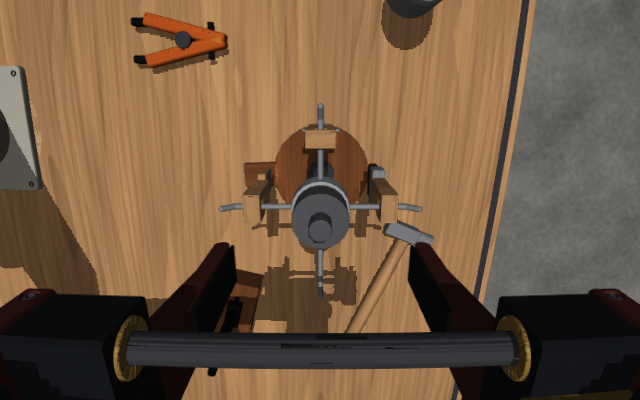

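```bash
python3 - <<'E'
import cv2
a=cv2.imread('pics/w1.png')
cv2.imwrite('pics/w1c.png',cv2.resize(a[95:305,200:440],None,fx=2.8,fy=2.8,interpolation=cv2.INTER_CUBIC))
E
```

```text
(no output)
```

View pics/w1c.png

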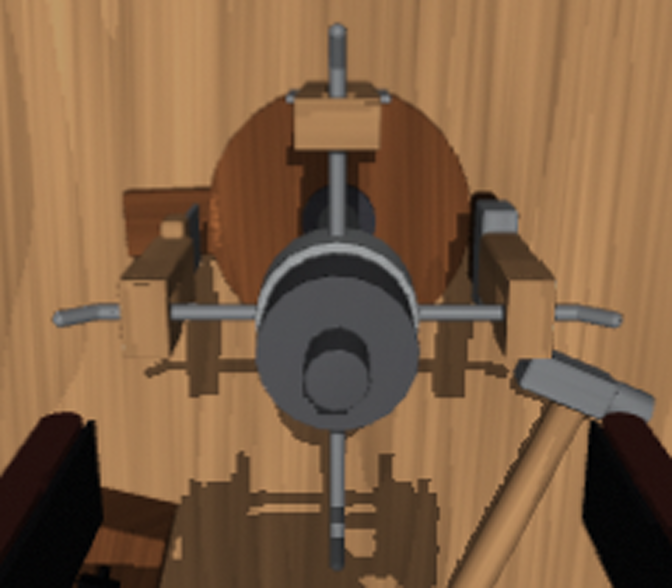

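```bash
python3 - <<'E'
from h import *
np.set_printoptions(precision=4,suppress=True)
P=np.load('P1.npy'); w=lambda x,y:(200+(x+.5)/2.8-.5,95+(y+.5)/2.8-.5)
pl=lambda p,z:plane('wrist',w(*p),z,P)
s=lambda x,y:(140+x/4,170+y/4); d=lambda x,y:(330+x/3.1,145+y/3.1)
print('stub',pl((336,381),.278),tri([ray('wrist',w(336,381),P),ray('scene',s(482,92)),ray('side',d(207,44))]))
L,R,F,B=pl((57,320),.209),pl((618,321),.209),pl((337,563),.209),pl((338,30),.209)
print('tips',L,R,F,B,(L+R)/2,(F+B)/2)
print('ang L-R',np.degrees(np.arctan2(*(R-L)[1::-1])),'F-B',np.degrees(np.arctan2(*(F-B)[1::-1])))
im=cv2.imread('pics/w1.png')
# disc edge points fit
pts=np.array([pl(p,.014)[:2] for p in [(220,160),(211,205),(214,255),(233,290),(462,165),(470,205),(468,250),(445,290),(255,115),(425,117)]])
A=np.c_[2*pts,np.ones(len(pts))];c=np.linalg.lstsq(A,(pts**2).sum(1),rcond=None)[0];print('disc',c[:2],np.sqrt(c[2]+c[:2]@c[:2]))
t1,t2=pl((125,192),.014),pl((128,248),.014);print('tongue',t1,t2,(t1+t2)/2)
E
python3 - <<'E'
import cv2
a=cv2.imread('pics/w1.png')
cv2.imwrite('pics/w1d.png',cv2.resize(a[120:230,230:380],None,fx=5,fy=5,interpolation=cv2.INTER_CUBIC))
E
```

```text
stub [ 0.6191 -0.0613  0.278 ] (array([ 0.6187, -0.0623,  0.276 ]), [np.float64(0.0004883102291428204), np.float64(0.0023664659201617843), np.float64(0.0023400655468588023)])
tips [ 0.502  -0.0656  0.209 ] [ 0.7365 -0.0574  0.209 ] [ 0.6231 -0.1767  0.209 ] [0.6154 0.0555 0.209 ] [ 0.6192 -0.0615  0.209 ] [ 0.6192 -0.0606  0.209 ]
ang L-R 1.9883386498133233 F-B -88.0970370729426
disc [ 0.6197 -0.0606] 0.07931260507446553
tongue [ 0.4902 -0.0485  0.014 ] [ 0.4911 -0.0831  0.014 ] [ 0.4907 -0.0658  0.014 ]
```

View pics/w1d.png

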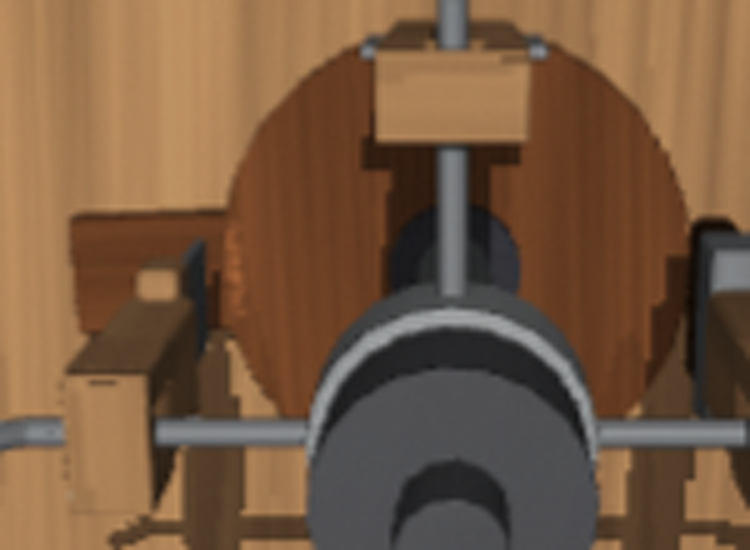

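```bash
python3 - <<'E'
from h import *
np.set_printoptions(precision=4,suppress=True)
P=np.load('P1.npy'); w=lambda x,y:(230+(x+.5)/5-.5,120+(y+.5)/5-.5)
c=plane('wrist',w(70,215),.014,P);e=plane('wrist',w(225,210),.014,P);l=plane('wrist',w(80,328),.014,P)
A=np.array([.6192,-.061])
v=c[:2]-A;print(np.linalg.norm(v),np.degrees(np.arctan2(v[1],v[0]))%360+8.75)
v=c-e;print('long edge',np.degrees(np.arctan2(v[1],v[0]))%360)
v=l-c;print('end edge',np.degrees(np.arctan2(v[1],v[0]))%360-90,np.linalg.norm(v))
# side-view tongue
d=lambda x,y:(330+x/3.1,145+y/3.1)
for p in [(95,348),(125,365)]: print(plane('side',d(*p),.014))
im=cv2.imread('pics/side0.png')
cv2.imwrite('pics/sd.png',cv2.resize(im[210:270,350:430],None,fx=9,fy=9,interpolation=cv2.INTER_CUBIC))
E
```

```text
0.13092130371277655 182.8124903950936
long edge 183.76649738525222
end edge 183.55864364856973 0.03915632047505117
[ 0.4885 -0.0599  0.014 ]
[ 0.4894 -0.0937  0.014 ]
```

View pics/sd.png

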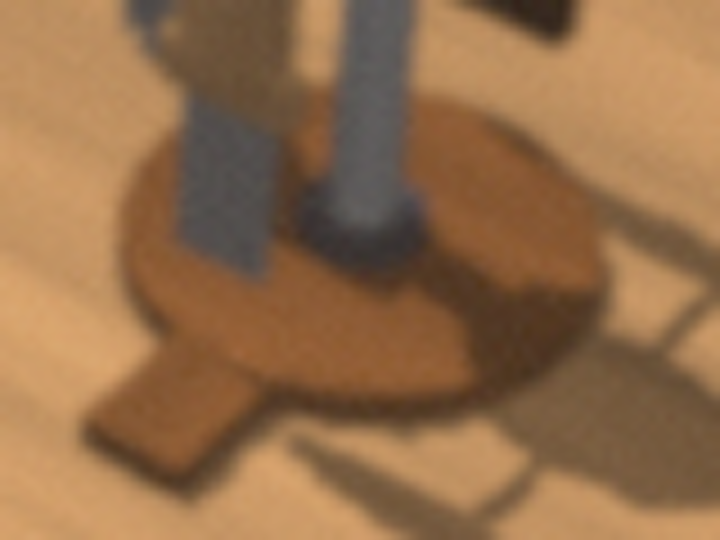

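```bash
python3 - <<'E'
from h import *
np.set_printoptions(precision=4,suppress=True)
w=lambda x,y:(350+(x+.5)/9-.5,210+(y+.5)/9-.5)
f=lambda p:plane('side',w(*p),.014)
an=lambda v:np.degrees(np.arctan2(v[1],v[0]))%360
a,b,c,d=map(f,[(90,427),(180,478),(165,345),(265,382)])
print(an(a-c),an(b-d),an(b-a)-90,np.linalg.norm(b-a))
pts=np.array([f(p)[:2] for p in [(122,235),(135,300),(165,335),(275,385),(350,402),(460,390),(560,345),(605,290),(590,195),(540,145),(480,112),(420,98)]])
A=np.c_[2*pts,np.ones(len(pts))];k=np.linalg.lstsq(A,(pts**2).sum(1),rcond=None)[0];print('disc',k[:2],np.sqrt(k[2]+k[:2]@k[:2]))
m=((a+b)/2)[:2]-k[:2];print(an(m),np.linalg.norm(m))
E
```

```text
188.50257751142712 188.26848159994765 181.51974198761155 0.03498469085561318
disc [ 0.6167 -0.0641] 0.079966358884923
184.5868317952847 0.12935195798760832
```

```bash
python3 - <<'E'
from h import *
np.set_printoptions(precision=4,suppress=True)
A=[.6191,-.0612]
move_pose([*A,.285],q(2)); movel([*A,.257],v=.1)
f0=np.array(get_ft_force())
command_gripper(0.0); print('grip',get_grip_width()*88, np.array(get_ft_force())-f0)
movel([*A,.33],v=.15); print('after lift',get_grip_width()*88,np.array(get_ft_force())-f0)
move_pose([.45,.35,.30],q(2)); P=pose();np.save('P2.npy',P);save('wrist','w2.png');save('side','side2.png');print(get_time(),get_tcp_pos())
E
```

```text
grip 23.213103264637667 [ 0.5947 -0.7324 -1.1402]
after lift 23.60411316488429 [ 0.7025  0.3389 -1.7834]
7.5667 [0.4508 0.3492 0.3   ]
```

View pics/w2.png

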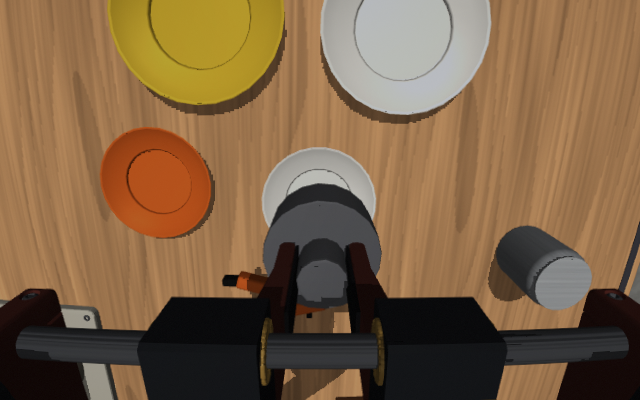

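View pics/side2.png

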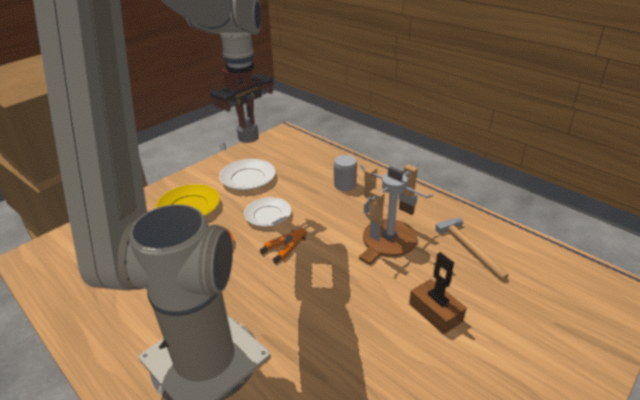

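The cap is held. The saucer rim shows as an arc from (262,200) over (319,148) to (376,200). I'll fit a circle to it at rim height.

```bash
python3 - <<'E'
from h import *
np.set_printoptions(precision=4,suppress=True)
P=np.load('P2.npy');im=cv2.imread('pics/w2.png');hsv=cv2.cvtColor(im,cv2.COLOR_BGR2HSV)
m=cv2.inRange(hsv,(0,0,140),(180,50,255));m[:130]=0;m[230:]=0;m[:,:255]=0;m[:,385:]=0
cs,_=cv2.findContours(m,cv2.RETR_EXTERNAL,cv2.CHAIN_APPROX_NONE);c=max(cs,key=cv2.contourArea)[:,0]
pts=[]
for x in range(258,382):
    col=np.where(m[:,x])[0]
    if len(col): pts.append((x,col[0]))
for y in range(160,200):
    r=np.where(m[y])[0]
    if len(r): pts+= [(r[0],y),(r[-1],y)]
pts=[p for p in pts if p[1]<205]
X=np.array([plane('wrist',p,.02,P)[:2] for p in pts])
A=np.c_[2*X,np.ones(len(X))];k=np.linalg.lstsq(A,(X**2).sum(1),rcond=None)[0];print(k[:2],np.sqrt(k[2]+k[:2]@k[:2]))
r=np.abs(np.linalg.norm(X-k[:2],axis=1)-.075);g=X[np.abs(np.linalg.norm(X-k[:2],axis=1)-np.sqrt(k[2]+k[:2]@k[:2]))<.002]
A=np.c_[2*g,np.ones(len(g))];k=np.linalg.lstsq(A,(g**2).sum(1),rcond=None)[0];print(len(X),len(g),k[:2],np.sqrt(k[2]+k[:2]@k[:2]))
# cap position in grip: stub top 
E
```

```text
[0.4496 0.2935] 0.07346264538367515
194 194 [0.4496 0.2935] 0.07346264538367515
```

```bash
python3 - <<'E'
from h import *
np.set_printoptions(precision=4,suppress=True)
S=[.4497,.292]
move_pose([*S,.12],q(2)); movel([*S,.062],v=.12)
print(movel([*S,.036],v=.02,until_force=3),get_tcp_pos(),get_ft_force())
command_gripper(.6); movel([*S,.16],v=.2)
move_pose([.618,-.03,.36],q(2)); P=pose();np.save('P3.npy',P);save('wrist','w3.png');save('scene','scene3.png');save('side','side3.png');print(get_time())
import cv2
a=cv2.imread('pics/scene3.png');b=cv2.imread('pics/side3.png')
cv2.imwrite('pics/c3.png',np.hstack([cv2.resize(a[180:260,320:420],(400,320)),cv2.resize(b[180:245,227:308],(400,320))]))
E
```

```text
True [0.4495 0.2919 0.0466] [0.795  0.0634 1.8887]
12.8333
```

View pics/c3.png

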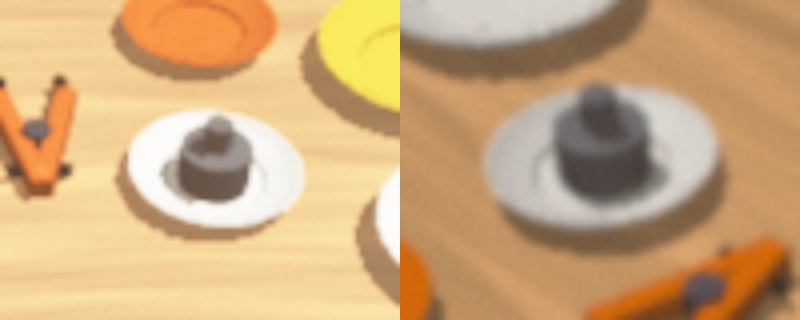

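View pics/w3.png

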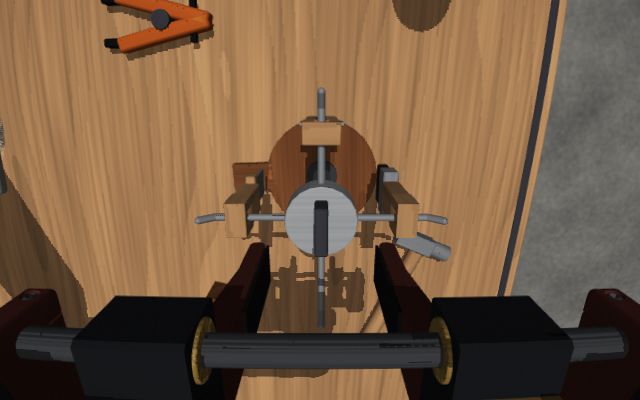

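The cap stands centred and upright in the saucer. The knob is uncovered at wrist (320,228), in line with the hook. Now turning.

```bash
python3 - <<'E'
from h import *
np.set_printoptions(precision=4,suppress=True)
A=[.6191,-.0612]
move_pose([*A,.26],q(1.95)); movel([*A,.222],v=.1)
command_gripper(0.0); print('grip',get_grip_width()*88,get_tcp_pos())
a=inverse_kinematics([*A,.222],q(1.95));b=inverse_kinematics([*A,.222],q(1.95-88.25));print(a,b)
move_pose([*A,.222],q(1.95-88.25)); wait(.2); print(get_ft_force(),get_ft_torque(),get_tcp_pos(),get_grip_width()*88)
command_gripper(.45); movel([*A,.30],v=.2)
move_pose([.665,-.06,.38],q(-86.3));P=pose();np.save('P4.npy',P);save('wrist','w4.png');print(get_time())
a=cv2.imread('pics/w4.png');cv2.imwrite('pics/w4c.png',cv2.resize(a[60:270,190:450],None,fx=2.8,fy=2.8,interpolation=cv2.INTER_CUBIC))
E
```

```text
grip 11.862007938807853 [ 0.6175 -0.0613  0.222 ]
[-0.1177  0.4197  1.6371 -0.      1.0849 -0.1517] [-0.1177  0.4197  1.6371 -0.      1.0849  1.3886]
[-12.9696   3.778    8.9359] [ 0.82    1.8706 -0.0422] [ 0.6161 -0.06    0.222 ] 12.089983896895113
17.825
```

View pics/w4c.png

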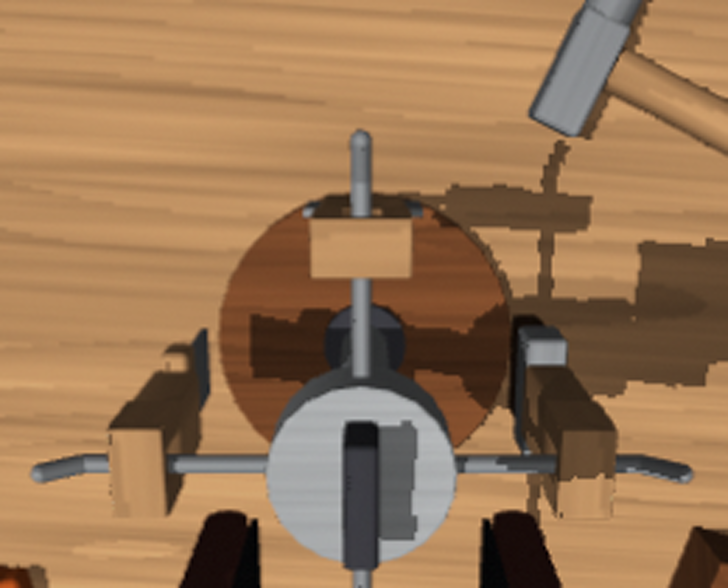

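The rotor has turned. I'll look from the front with the tongue in view.

```bash
python3 - <<'E'
from h import *
np.set_printoptions(precision=4,suppress=True)
move_pose([.54,-.06,.40],q(94));P=pose();np.save('P5.npy',P);save('wrist','w5.png');print(get_time(),get_joint_pos())
a=cv2.imread('pics/w5.png');cv2.imwrite('pics/w5c.png',cv2.resize(a[60:270,190:450],None,fx=2.8,fy=2.8,interpolation=cv2.INTER_CUBIC))
E
```

```text
20.55 [-0.1325  0.141   1.604   0.      1.3967 -1.7729]
```

View pics/w5.png

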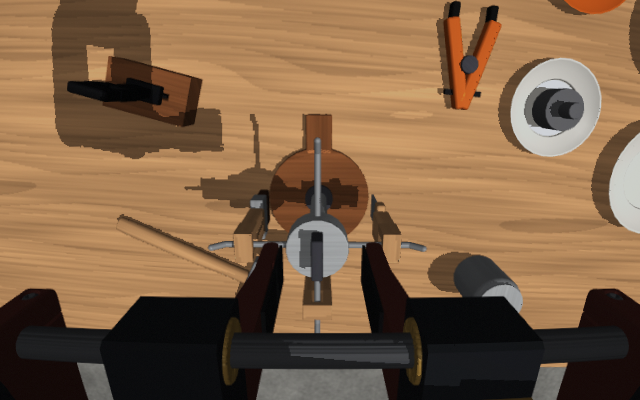

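View pics/w5c.png

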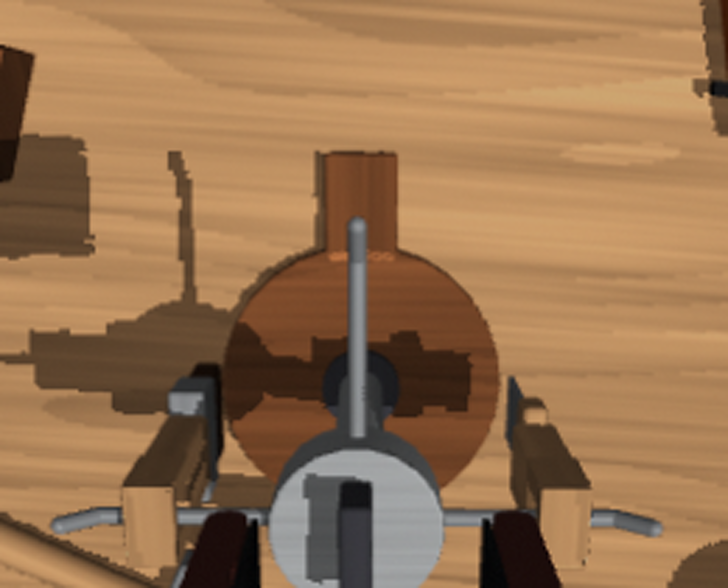

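```bash
python3 - <<'E'
from h import *
np.set_printoptions(precision=4,suppress=True)
an=lambda v:np.degrees(np.arctan2(v[1],v[0]))%360
P=np.load('P5.npy');w=lambda x,y:(190+(x+.5)/2.8-.5,60+(y+.5)/2.8-.5)
f=lambda p,z:plane('wrist',w(*p),z,P)
a,b,c,d=f((324,154),.014),f((396,154),.014),f((326,245),.014),f((396,245),.014)
print('tongue',a,b,np.linalg.norm(a-b),'L',an(a-c),'R',an(b-d),'end',an(a-b)-90)
pts=np.array([f(p,.014)[:2] for p in [(223,380),(232,330),(260,290),(290,263),(430,263),(465,295),(490,335),(498,385),(488,435),(465,465)]])
A=np.c_[2*pts,np.ones(len(pts))];k=np.linalg.lstsq(A,(pts**2).sum(1),rcond=None)[0];print('disc',k[:2],np.sqrt(k[2]+k[:2]@k[:2]))
print('axis->end',an(((a+b)/2)[:2]-k[:2]))
L,R=f((56,526),.208),f((657,529),.208);t=f((357,222),.209);h=f((358,430),.2035);t2=f((357,255),.2035)
print('tips',L,R,(L+R)/2,an(R-L),an(L-R)-90,'tip',t,'dir hook',an(t2-h),an(t[:2]-((L+R)/2)[:2]))
P4=np.load('P4.npy');g=lambda p,z:plane('wrist',w(*p),z,P4)
L,R=g((36,474),.208),g((692,474),.208);B=g((360,134),.209)
print('P4 tips',(L+R)/2,an(R-L),an(R-L)+90,'back',an(((L+R)/2-B)[:2]))
E
python3 - <<'E'
import cv2
a=cv2.imread('pics/w5.png');cv2.imwrite('pics/w5d.png',cv2.resize(a[40:160,40:230],None,fx=4,fy=4,interpolation=cv2.INTER_CUBIC))
E
```

```text
tongue [ 0.4911 -0.0886  0.014 ] [ 0.4885 -0.05    0.014 ] 0.038728105517141224 L 184.58175735984707 R 184.3876254227088 end 183.97000339311649
disc [ 0.6184 -0.0603] 0.07914562559679983
axis->end 183.99079499656594
tips [ 0.6284 -0.1774  0.208 ] [0.6133 0.0573 0.208 ] [ 0.6209 -0.0601  0.208 ] 93.69655163442683 183.69655163442678 tip [ 0.503  -0.0676  0.209 ] dir hook 184.10643012848206 183.64905874984535
P4 tips [ 0.6144 -0.0605  0.208 ] 273.73114174430117 363.73114174430117 back 184.21293743198964
```

View pics/w5d.png

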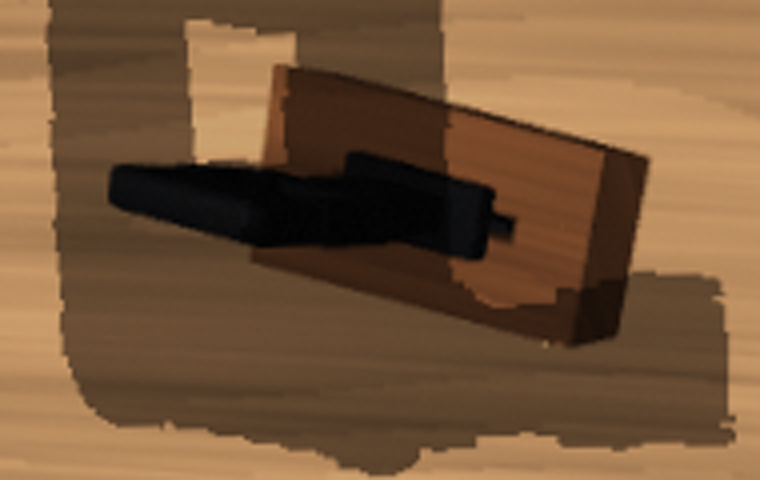

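Tongue direction is about 184.0°, and hook measurements give 183.6 to 184.2°, so they're aligned. Next is the scraper, with a closer look from above.

```bash
python3 - <<'E'
from h import *
command_gripper(.8)
move_pose([.45,-.314,.34],q(78));P=pose();np.save('P6.npy',P);save('wrist','w6.png');print(get_time())
a=cv2.imread('pics/w6.png');cv2.imwrite('pics/w6c.png',cv2.resize(a[80:300,220:420],None,fx=2.7,fy=2.7,interpolation=cv2.INTER_CUBIC))
E
```

```text
22.3333
```

View pics/w6c.png

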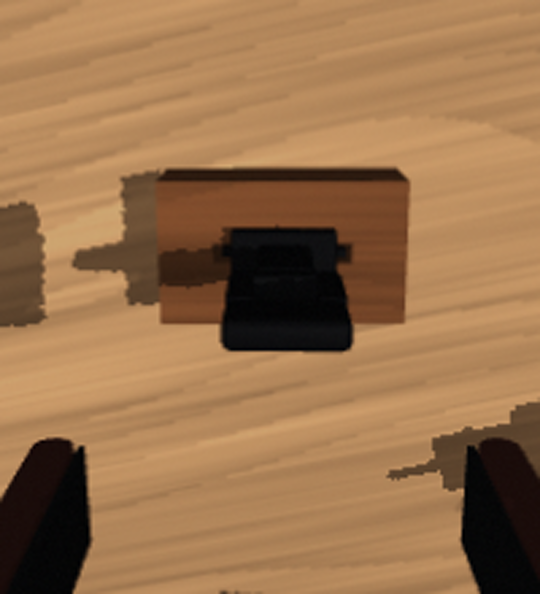

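```bash
python3 - <<'E'
from h import *
np.set_printoptions(precision=4,suppress=True)
an=lambda v:np.degrees(np.arctan2(v[1],v[0]))%360
P=np.load('P6.npy');w=lambda x,y:(220+(x+.5)/2.7-.5,80+(y+.5)/2.7-.5)
f=lambda p,z:plane('wrist',w(*p),z,P)
B=[f(p,.05) for p in [(160,322),(404,322),(158,181),(408,181)]]
print(np.array(B),np.mean(B,0),an(B[1]-B[0]),an(B[3]-B[2]),an(B[0]-B[2]),an(B[1]-B[3]))
H=[f(p,.186) for p in [(222,347),(352,347),(223,320),(351,320)]]
print(np.array(H),np.mean(H,0),an(H[1]-H[0]),np.linalg.norm(H[1]-H[0]),np.linalg.norm(H[2]-H[0]))
a=cv2.imread('pics/w6.png')[180:220,290:365];a=np.clip(a.astype(float)*4,0,255).astype(np.uint8);cv2.imwrite('pics/w6d.png',cv2.resize(a,None,fx=9,fy=9))
E
```

```text
[[ 0.4915 -0.3804  0.05  ]
 [ 0.5164 -0.2628  0.05  ]
 [ 0.4239 -0.3646  0.05  ]
 [ 0.4483 -0.2491  0.05  ]] [ 0.47   -0.3142  0.05  ] 78.05103767620915 78.0610965241805 346.8805995605277 348.6538271828048
[[ 0.4691 -0.3364  0.186 ]
 [ 0.4785 -0.2923  0.186 ]
 [ 0.4597 -0.3339  0.186 ]
 [ 0.4688 -0.2908  0.186 ]] [ 0.469  -0.3134  0.186 ] 78.04885500252814 0.04516879470344587 0.009783869158226599
```

View pics/w6d.png

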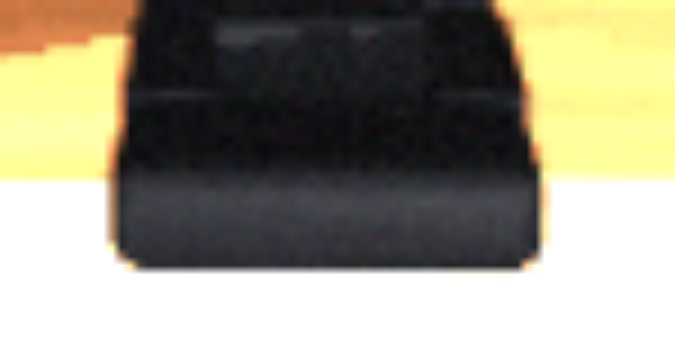

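```bash
python3 - <<'E'
from h import *
np.set_printoptions(precision=4,suppress=True)
S=[.4683,-.3135]
move_pose([*S,.215],q(78)); movel([*S,.151],v=.12)
f0=np.array(get_ft_force());command_gripper(0.0); print('grip',get_grip_width()*88,np.array(get_ft_force())-f0,get_tcp_pos())
movel([*S,.24],v=.12); print(get_grip_width()*88,np.array(get_ft_force())-f0)
A=np.array([.6175,-.0603]);u=np.array([np.cos(np.radians(184)),np.sin(np.radians(184))])
p=A+.175*u; move_pose([*p,.217],q(94)); print(get_tcp_pos(),get_time(),np.array(get_ft_force())-f0)
P=pose();np.save('P7.npy',P)
save('wrist','w7.png');a=save('scene','scene7.png')[:,:,::-1];b=save('side','side7.png')[:,:,::-1]
cv2.imwrite('pics/c7.png',np.hstack([cv2.resize(a[160:290,200:330],(400,400)),cv2.resize(b[130:290,310:470],(400,400))]))
E
```

```text
grip 45.88433091636796 [-0.5779  2.4186  4.7269] [ 0.4686 -0.3136  0.1514]
46.03965744315017 [ 0.41    1.2125 -0.3125]
[ 0.4436 -0.0731  0.2171] 25.9417 [-0.2599  0.6024 -0.8695]
```

View pics/w7.png

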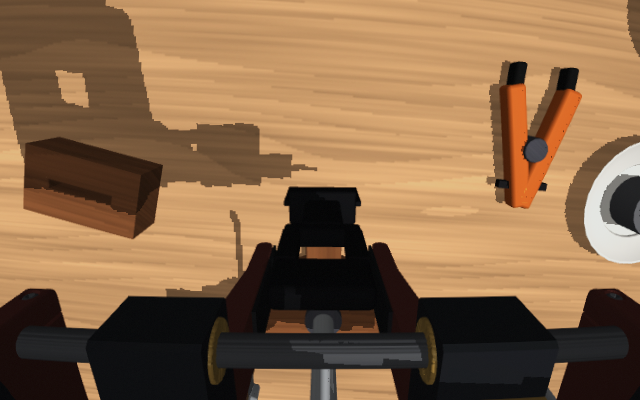

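View pics/c7.png

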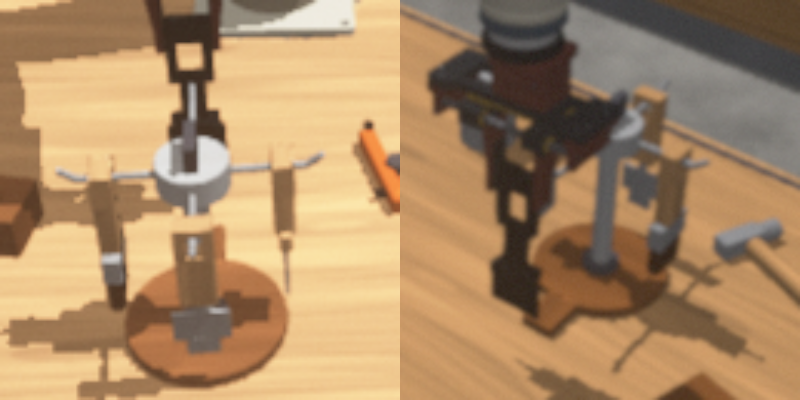

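```bash
python3 - <<'E'
from h import *
np.set_printoptions(precision=4,suppress=True)
print(tri([ray('scene',(200+189*.325,160+57*.325)),ray('side',(310+117*.4,130+207*.4))]))
print(plane('scene',(200+189*.325,160+57*.325),.204))
A=np.array([.6175,-.0603]);u=np.array([np.cos(np.radians(184)),np.sin(np.radians(184))])
f0=np.array(get_ft_force())
print(movel([*(A+.08*u),.217],v=.06,until_force=6),get_tcp_pos(),np.array(get_ft_force())-f0,get_time())
a=save('scene','scene8.png')[:,:,::-1];b=save('side','side8.png')[:,:,::-1]
cv2.imwrite('pics/c8.png',np.hstack([cv2.resize(a[160:290,200:330],(400,400)),cv2.resize(b[130:290,310:470],(400,400))]))
E
```

```text
(array([ 0.4453, -0.0754,  0.2027]), [np.float64(0.00039368831566335185), np.float64(0.0003936883156632758)])
[ 0.4468 -0.0749  0.204 ]
False [ 0.5374 -0.0659  0.217 ] [-0.9096  0.2855 -0.118 ] 27.825
```

View pics/c8.png

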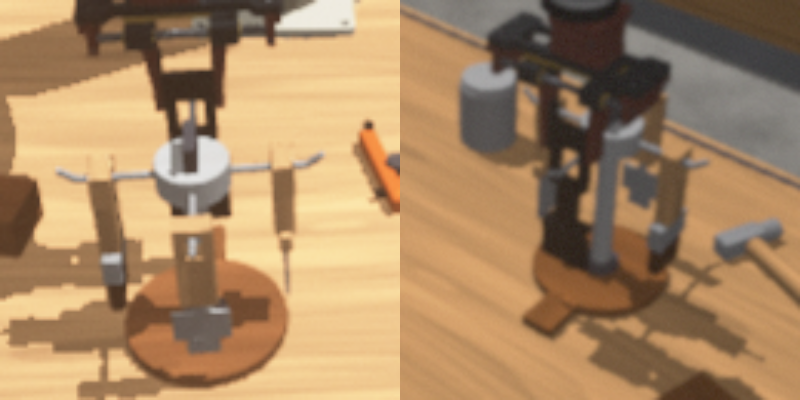

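The hook goes through the hole without contact. Lowering and releasing.

```bash
python3 - <<'E'
from h import *
np.set_printoptions(precision=4,suppress=True)
p=get_tcp_pos();f0=np.array(get_ft_force())
print(movel([p[0],p[1],.190],v=.03,until_force=3),get_tcp_pos(),np.array(get_ft_force())-f0)
command_gripper(.72); wait(.3)
movel([p[0],p[1],.30],v=.1)
move_pose([.50,-.065,.42],q(94));P=pose();np.save('P9.npy',P);save('wrist','w9.png')
a=save('scene','scene9.png')[:,:,::-1];b=save('side','side9.png')[:,:,::-1];print(get_time())
cv2.imwrite('pics/c9.png',np.hstack([cv2.resize(a[160:290,200:330],(400,400)),cv2.resize(b[130:290,310:470],(400,400))]))
E
```

```text
True [ 0.5375 -0.0659  0.1986] [-2.5238  0.41    8.8215]
31.2417
```

View pics/c9.png

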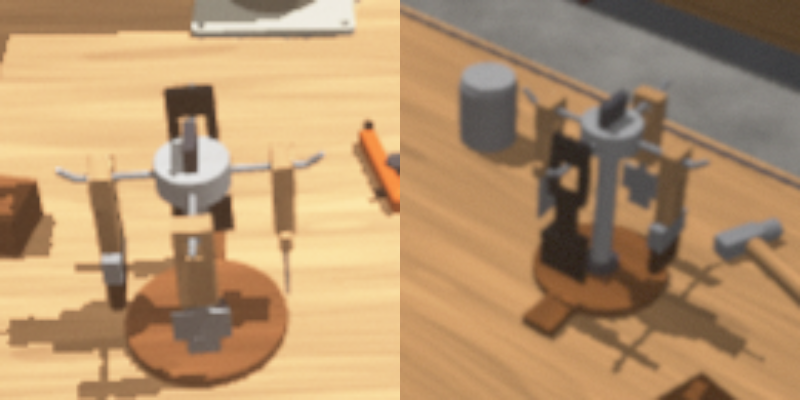

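View pics/w9.png

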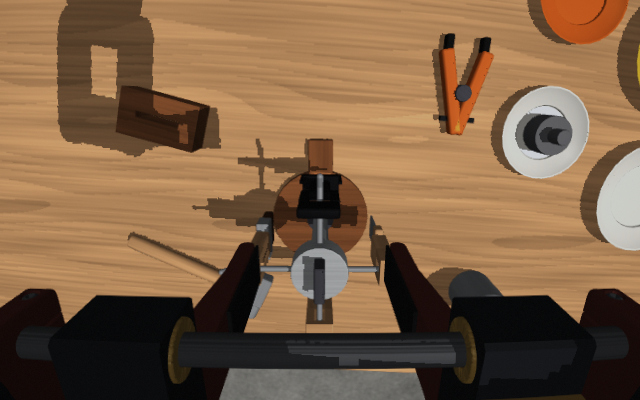

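Hung, with a slight lean. I'll check that it's steady and still aligned with the tongue.

```bash
python3 - <<'E'
from h import *
np.set_printoptions(precision=4,suppress=True)
move_pose([.54,-.06,.42],q(94));wait(1);P=pose();np.save('P10.npy',P);save('wrist','w10.png')
a=save('scene','scene10.png')[:,:,::-1];b=save('side','side10.png')[:,:,::-1];print(get_time())
w=cv2.imread('pics/w10.png');cv2.imwrite('pics/w10c.png',cv2.resize(w[60:270,190:450],None,fx=2.8,fy=2.8,interpolation=cv2.INTER_CUBIC))
cv2.imwrite('pics/c10.png',np.hstack([cv2.resize(a[160:290,200:330],(400,400)),cv2.resize(b[130:290,310:470],(400,400))]))
E
```

```text
32.675
```

View pics/c10.png

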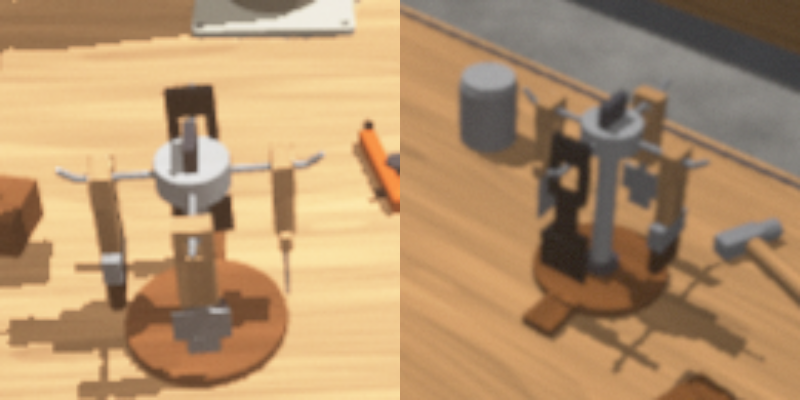

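View pics/w10c.png

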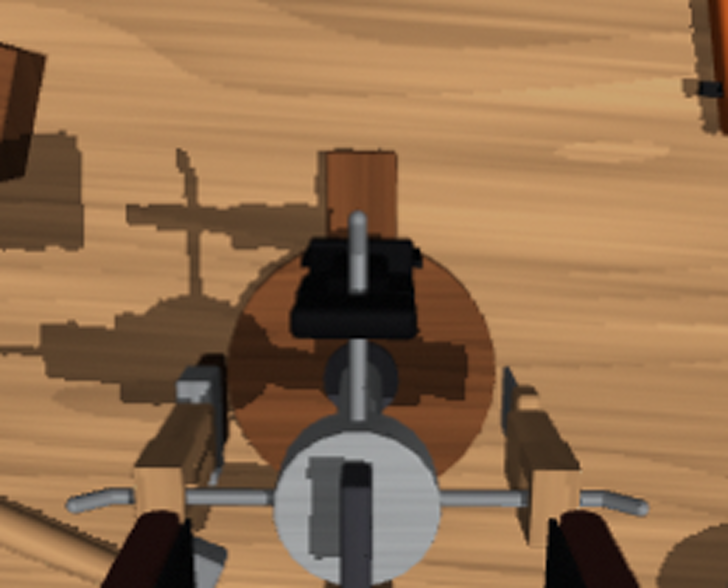

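```bash
python3 -c "
from h import *
P=np.load('P10.npy');w=lambda x,y:(190+(x+.5)/2.8-.5,60+(y+.5)/2.8-.5)
f=lambda p,z:plane('wrist',w(*p),z,P)
an=lambda v:np.degrees(np.arctan2(v[1],v[0]))%360
print(an(f((68,506),.208)-f((648,509),.208))-90, an(f((327,152),.014)-f((397,152),.014))-90)
job_done();print(get_time())"
```

```text
183.70472741296373 183.99553881740832
the job is handed in; nothing more can be done
the job is handed in; nothing more can be done
```

The whole job was done in the order asked and handed in at about 33 s, well under the 72 s limit.

- **Cap:** I lifted it off by its stub and lowered it onto the saucer until it touched. Both fixed cameras showed it upright and centred, and it was still there in the later wrist picture.
- **Carousel:** I turned it about 88° clockwise by the knob. At the last check the empty hook pointed at 183.7° and the tongue at 184.0°, close to the measuring error. During the twist the wrist read about 16 N, because the knob pulled the tool 2–3 mm off the measured axis. That is far below the limit.
- **Scraper:** I took it from the block and hung it by its hole. The hook went in without contact, and the weight came onto it at the expected height. In pictures over a second apart after release it did not move, though it hangs with a slight sideways lean.
- **Other things:** The saucer, block, clamp, tin and hammer showed no visible movement in the pictures, though I did not measure them again at the end.

**Disagreements:** The side camera's positions differed from the other views by up to about 7 mm on the stub, and its tongue edges alone read from 181.5° to 188.5°. I used the wrist camera for alignment.

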